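# Sweep the loose plugs into the counting tray's trough and shut its cover

### The job

The three brass hex plugs on the counting tray have been checked: with the closed fingers, sweep them across the white surface over its lip into the open trough at the tray's right-hand side, and leave the grey steel fitting, which is still to be checked, standing where it is among them. Then push the trough's blue hinged cover over and fully shut on the plugs. Pick nothing up, and leave the other things on the bench where they are.

Things in the scene. Friction and masses are not known exactly. Their poses are not given: they have to be found in the camera images.
- tray: grey counting tray fixed to the bench, 210 x 230 mm (its x, y). Origin: centre of its underside, on the bench; x along the trough away from the robot, y left across the tray (turned up to 0.15 rad). White surface 34 mm above the bench, x = -100 to 100, y = -52 to 110 mm. A rim 5 mm thick stands 8 mm above it on the left, near and far sides; on the right it ends in a plain lip
- lip_mid (a point): middle of the lip, the white surface's rimless right edge, along the tray's x; 52 mm right of the tray's origin, 34 mm above the bench. The plugs and the steel fitting stand 50 to 104 mm left of it, each in a lane of its own at tray x about -63, -21, 21 and 63 mm; which stands in which lane differs
- trough_mid (a point): middle of the trough's floor, 81 mm right of the tray's origin, 6 mm above the bench. Inside, the trough runs x = -100 to 100, y = -110 to -52 mm in the tray's frame; outside it ends in a 5 mm wall, 34 mm high
- plug_a: brass-coloured hex plug, standing threaded end up on the tray's white surface at the start; 22 mm tall, 19 mm across the flats and 22 mm across the corners of its hexagonal foot, about 0.04 kg; slides easily, may tip over harmlessly. Origin: centre of its foot, z along the plug.
- plug_b: brass-coloured hex plug, standing threaded end up on the tray's white surface at the start; 22 mm tall, 19 mm across the flats and 22 mm across the corners of its hexagonal foot, about 0.04 kg; slides easily, may tip over harmlessly. Origin: centre of its foot, z along the plug.
- plug_c: brass-coloured hex plug, standing threaded end up on the tray's white surface at the start; 22 mm tall, 19 mm across the flats and 22 mm across the corners of its hexagonal foot, about 0.04 kg; slides easily, may tip over harmlessly. Origin: centre of its foot, z along the plug.
- steel_fitting: grey steel knurled fitting, round, 26 mm in diameter, 30 mm tall, 0.09 kg, standing among the plugs; must be left standing there. Origin: centre of its foot, z up
- cover (a joint): angle of the trough's blue cover (rad): 0 is shut, flat over the trough; 1.57 upright; 1.65 to 1.9 at the start, leaning away from the tray to the right. Stiff friction hinge: it stays at any angle; about 1 N at its free edge moves it. Shut, its upper face is 38.5 mm above the bench
- cover_hinge (a point): middle of the cover's hinge line, along the tray's x at the top of the trough's outer wall, 115 mm right of the tray's origin, 36.5 mm above the bench. At the start at least 60 mm of bench is free to the right of it
- cover_edge (a point): middle of the cover's free edge, on its outer face (the upper one when shut), 64 mm from the hinge line. The cover is 206 mm long along the tray's x and 4 mm thick; at the middle of this edge a thumb tab 50 mm long stands 10 mm further out
- spanner_loose: open-end spanner, 35 x 181 x 8 mm, lying left of the tray, to be left alone; origin under its centre
- tape_reel: blue and white reel of thread tape, 50 mm across, 17 mm high, left of the tray, to be left alone; origin under its centre
- black_gauge: black pressure gauge lying on its back, 168 x 138 x 47 mm, at the left, to be left alone; origin under its centre
- oil: small amber oil bottle with red cap, 35 mm across, 112 mm tall, at the right, to be left alone; origin under its centre
- calc: pocket calculator, 128 x 78 x 14 mm, at the right, to be left alone; origin under its centre
- pen_yellow: blue and yellow pen, 145 mm long, at the right, to be left alone; origin under its centre

How it is judged:
By the outcome, as a careful person would: the job done as asked, in the order asked, and still so for the second after the job is handed in, with the robot touching nothing.
It also fails if it takes over 58 s, if anything falls off the work surface, if the arm or the gripper's body presses on something with over 40 N, if the wrist force passes 120 N, or if a joint passes its speed limit or range.

### The arm

A 6-joint arm with a two-finger parallel gripper is mounted at the origin on a cart in front of the work surface, level with it; the furniture and walls round the work are solid. World frame = base frame: x ahead of the robot, y to its left, z up, the work surface at z = 0. Lengths are in m, angles in degrees, forces in N, time in s.
With the tool pointing down it reaches from about 0.4 to 0.825 m from the base axis. Payload 7 kg.
Tool frame: the origin (TCP) lies on the front face of the gripper's body, between the roots of the fingers; the fingertips stand 66 mm ahead of it and the grasp point (between the pads) lies 47 mm ahead of it (ctrl.grasp_offset is the z of the grasp point in the tool frame, in m); z points along the fingers, y is the direction in which the jaws open and shut (so a half turn about z gives the same grasp; the last joint's range is limited). The gripper opens to 88 mm and grips with 3 to 60 N. Pads are 19 mm wide; open, the fingers measure 130 mm over their backs; the gripper's body (78 mm by 193 mm) begins 47 mm behind the grasp point.
Start: joints at [-54.024, 20.546, 0.682, 0, -70.136, -16.507], TCP at [0.225, -0.636, 0.292] pointing down, gripper open.
Joint ranges: [-176.03, 176.03], [-82.01, 121.73], [-58.28, 71.71], [-173.87, 95.51], [-174.79, -0.11], [-173.66, 173.66]. Speed limits (degrees/s): [136.94, 136.94, 172.46, 180, 180, 180].

### API

Orientations are given as [roll, pitch, yaw] about the fixed x, y, z axes, in that order (R = Rz(yaw) Ry(pitch) Rx(roll)).
In Python, from plant import ctrl gives the robot as it stands.
- The arm moves only by the shell command python3 -m creep 'ROWS'. ROWS is JSON, a list of rows, each a list of 7 numbers: the turn, a rotation vector about the tool's x, y, z in rad, then the shift along the tool's x, y, z in m, then the opening, from 0 (shut) to 1 (fully open). In form: [[wx, wy, wz, dx, dy, dz, grip], ...]. A call has 1 to 12 rows; each row is the pose to reach, as a shift and turn from the pose commanded when the call began, along the tool's axes at that moment; what a row does not reach only later rows make up. A row lasts 1/12 s, in which the tool goes at most 41.7 mm and 7.16 degrees, less where a joint would pass 70% of its speed; a pose out of reach is approached as far as the arm can. A call with a gripper value outside its range is refused whole. The fingers move at their own pace and stop on an object; the grip force is fixed at half the most. Time passes only in rows, so rows that repeat a pose let the fingers close. It gives the time, the measured TCP pose, the force and the opening at its end, in the units of the state.
- ctrl.get_obs(): the state, without advancing time (a new reading comes with each control period).
- ctrl.snapshot(name): name is "scene" or "top" or "wrist"; returns the picture (480x640x3 uint8, blue, green, red); there is no depth.
- ctrl.camera_model(name): a dict with "K" (3x3 intrinsics, pixels), "rvec" (rotation vector, rad) and "tvec" (3), from world to camera coordinates, as OpenCV has them. Camera axes: x right, y down, z forward; pixel columns grow to the right and rows downward; lengths in m; the calibration is good to about 2 mm. The wrist camera is an equidistant fisheye: a pixel r from the principal point sees the ray r / f radians off the axis. A picture is of the moment at which its call begins: read the wrist's pose just before it. camera_model takes no time and is no camera call; for the wrist camera it gives the pose at the moment of the call.
- ctrl.close_job(): hands the job in, once; it reports no verdict.
The state is a dict: "clock": time; "joint_pos": joint angles; "qvel": joint speeds; "tau": joint torques, N m; "tool_pos": TCP position; "orientation": TCP orientation; "force": force on the tool from outside, world axes, zero at the start; "moment": the same for the moment, N m; "opening": finger opening in m.
Only numpy, scipy, OpenCV 4.12 (cv2) and the standard library are available. Lean on these libraries where they do the work, as an engineer would, in place of code of your own. Each camera call takes 0.05 s, during which the arm holds its last target.

## Working session

There is one attempt and no reset: what is moved stays moved. The work goes in short steps, Python scripts to look and compute and a shell command to move; the robot and the scene stay as the last step left them, time stands still between calls to the robot, and variables do not carry over. Pictures are saved under pics/ and viewed, and the job is handed in when it is done.

```bash
ls; mkdir -p pics
python3 - <<'E'
from plant import ctrl
import cv2
o=ctrl.get_obs();print(o)
for n in("scene","top"):
    cv2.imwrite(f"pics/{n}0.png",ctrl.snapshot(n)); m=ctrl.camera_model(n); print(n,m)
E
```

```text
pics
{'clock': 0.0, 'joint_pos': array([-5.40242965e+01,  2.05914171e+01,  6.31899711e-01, -2.09239234e-02,
       -7.01380426e+01, -1.65074886e+01]), 'qvel': array([ 0.05965753,  0.01637434,  0.06371424, -0.0539924 , -0.04589565,
        0.06929652]), 'tau': array([-2.56829720e-03, -5.82714701e+01,  2.93046731e+01,  6.99692845e+00,
        6.77647971e-03, -1.25423503e-04]), 'tool_pos': array([ 0.22481607, -0.63602641,  0.29120606]), 'orientation': array([ 1.79900872e+02, -8.86462871e-03, -1.60538903e+02]), 'force': array([-0.48731659, -0.30863226, -0.4147461 ]), 'moment': array([-0.04625022,  0.01141847,  0.03390121]), 'opening': 0.08774837824423641}
scene {'K': array([[603.42433316,   0.        , 314.87154446],
       [  0.        , 603.42433316, 246.03339025],
       [  0.        ,   0.        ,   1.        ]]), 'rvec': array([ 2.1982507 , -1.0298977 ,  0.43478338]), 'tvec': array([-0.368823  ,  0.31087659,  1.46172609])}
top {'K': array([[487.88709611,   0.        , 321.42120899],
       [  0.        , 487.88709611, 234.82173945],
       [  0.        ,   0.        ,   1.        ]]), 'rvec': array([ 2.13016633, -2.1790984 ,  0.159186  ]), 'tvec': array([-0.05603581,  0.53963638,  1.72442724])}
```

View pics/scene0.png

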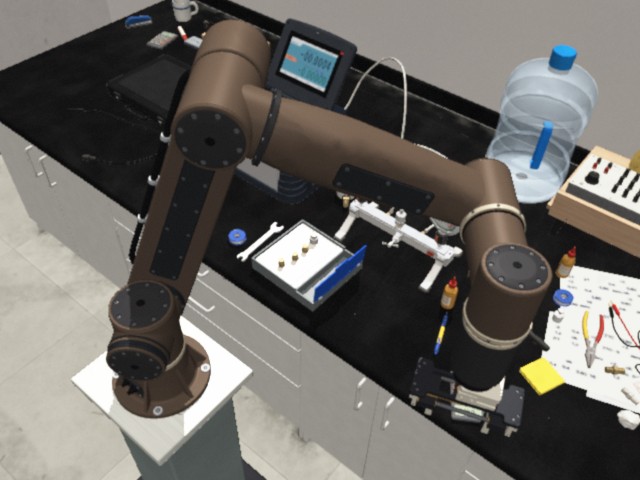

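View pics/top0.png

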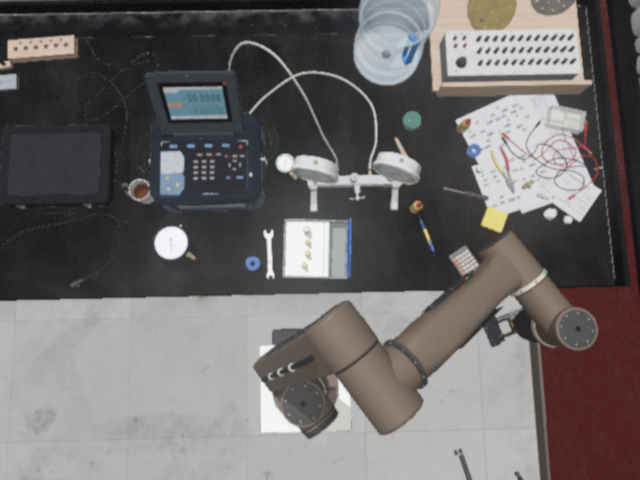

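Run:
```python
import cv2
a=cv2.imread('pics/top0.png')[205:290,235:370];cv2.imwrite('pics/topc.png',cv2.resize(a,None,fx=5.9,fy=5.9,interpolation=cv2.INTER_CUBIC))
a=cv2.imread('pics/scene0.png')[205:315,225:375];cv2.imwrite('pics/scc.png',cv2.resize(a,None,fx=5,fy=5,interpolation=cv2.INTER_CUBIC))
```

```text
(no output)
```

View pics/topc.png

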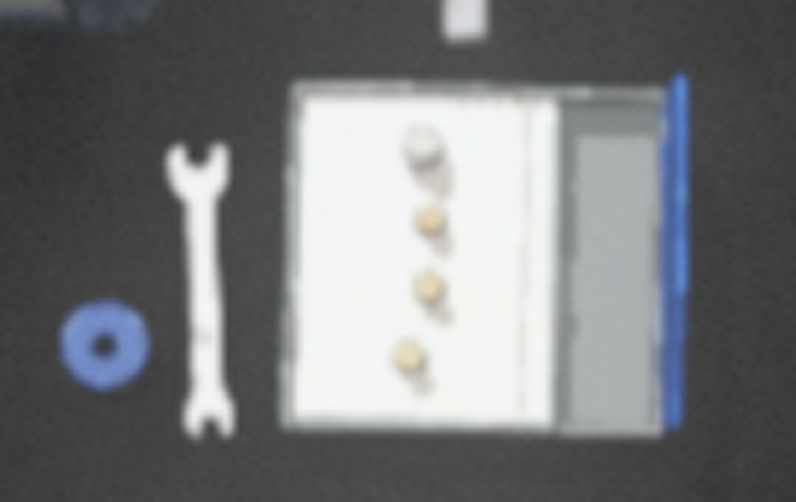

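View pics/scc.png

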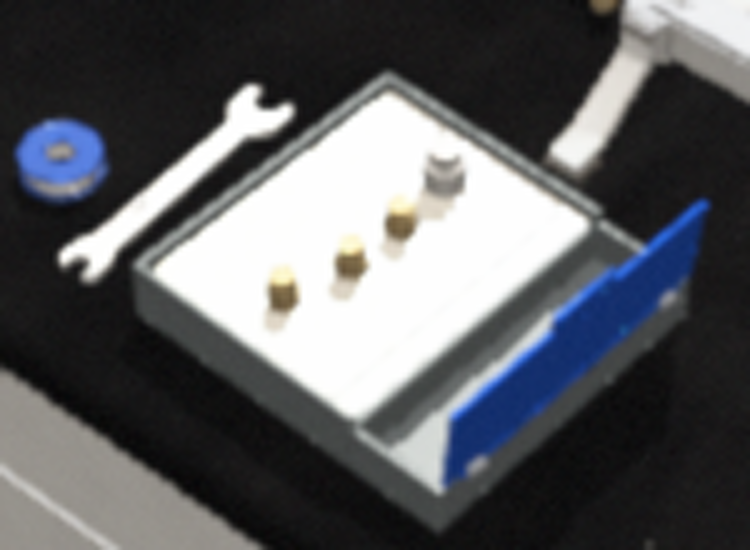

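```bash
cat > h.py <<'E'
import numpy as np,cv2
from scipy.optimize import least_squares
from plant import ctrl
def proj(n,P):
    m=ctrl.camera_model(n); return cv2.projectPoints(np.array(P,float).reshape(-1,1,3),m["rvec"],m["tvec"],m["K"],None)[0].reshape(-1,2)
def ray(n,px,z):
    m=ctrl.camera_model(n);R=cv2.Rodrigues(m["rvec"])[0];K=m["K"];c=-R.T@m["tvec"]
    if n=="wrist":
        d=np.array([(px[0]-K[0,2])/K[0,0],(px[1]-K[1,2])/K[1,1]]);r=np.hypot(*d);v=np.r_[d/r*np.sin(r),np.cos(r)] if r>0 else np.array([0,0,1.])
    else: v=np.linalg.inv(K)@[px[0],px[1],1]
    v=R.T@v; return c+v*(z-c[2])/v[2]
def T(p,q):
    c,s=np.cos(p[2]),np.sin(p[2]);q=np.atleast_2d(q)
    return np.c_[p[0]+c*q[:,0]-s*q[:,1],p[1]+s*q[:,0]+c*q[:,1],q[:,2]]
def inv(p,w):
    c,s=np.cos(p[2]),np.sin(p[2]);d=np.array(w[:2])-p[:2];return np.array([c*d[0]+s*d[1],-s*d[0]+c*d[1]])
E
python3 - <<'E'
from h import *
t=[((.105,.115,.042),(291,83)),((-.105,.115,.042),(281,429)),((.1,-.052,.034),(560,98)),((-.105,-.052,.034),(556,431))]
s=[((.105,.115,.042),(388,73)),((-.105,.115,.042),(135,265)),((-.105,-.115,0),(438,532)),((-.105,-.052,.034),(357,418)),((-.105,.115,0),(137,312))]
tp=np.array([(235+u/5.9,205+v/5.9) for _,(u,v) in t]); sp=np.array([(225+u/5,205+v/5) for _,(u,v) in s])
tq=[a for a,_ in t];sq=[a for a,_ in s]
def f(p):return np.r_[(proj("top",T(p,tq))-tp).ravel(),(proj("scene",T(p,sq))-sp).ravel()]
r=least_squares(f,[.5,0,0]);p=r.x;print(p,r.fun.reshape(-1,2).round(1))
np.save('tray.npy',p)
for n,l in(("top",[(424,140),(431,218),(429,286),(409,355)]),("scene",[(443,150),(401,206),(351,243),(284,275)])):
  for i,(u,v) in enumerate(l):
    px=(235+u/5.9,205+v/5.9) if n=="top" else (225+u/5,205+v/5)
    print(n,i,(inv(p,ray(n,px,.034+(.03 if i==0 else .022)))*1000).round(1))
E
```

```text
[ 0.491246   -0.04609267 -0.03640699] [[-0.1 -0.6]
 [ 0.2 -1.1]
 [ 0.4 -0.8]
 [ 0.4 -0.7]
 [-0.4 -0.7]
 [-0.8 -0.4]
 [ 0.4  0.1]
 [-0.9  2.3]
 [-0.3  0.2]]
top 0 [65.2 31.8]
top 1 [18.9 27. ]
top 2 [-22.4  27.5]
top 3 [-64.2  38.8]
scene 0 [61.3 31.6]
scene 1 [18.5 24.9]
scene 2 [-21.1  26.4]
scene 3 [-63.3  37.3]
```

```bash
cat >> h.py <<'E'
from scipy.spatial.transform import Rotation as Ro
def go(w=None,tray=None,z=None,yaw=None):
    "w: world TCP xyz, or tray xy + tip z(world)"
    p=np.load('tray.npy');o=ctrl.get_obs()
    R=Ro.from_euler('xyz',o['orientation'],degrees=True)
    if tray is not None: w=np.r_[T(p,[tray[0],tray[1],0])[0,:2],z+.066]
    yt=np.degrees(p[2])-90 if yaw is None else yaw
    G=Ro.from_euler('xyz',[180,0,yt],degrees=True)
    print('rot',(R.inv()*G).as_rotvec().round(4),'shift',R.inv().apply(np.array(w)-o['tool_pos']).round(4),'world',np.round(w,4))
E
python3 -c "
from h import *
go(w=[.48,-.03,.29])"
```

```text
rot [ 1.4000e-03  8.0000e-04 -1.1947e+00] shift [-0.4425  0.4864  0.002 ] world [ 0.48 -0.03  0.29]
```

```bash
python3 -m creep '[[0,0,-1.195,-0.4425,0.4864,0,0],[0,0,-1.195,-0.4425,0.4864,0,0],[0,0,-1.195,-0.4425,0.4864,0,0],[0,0,-1.195,-0.4425,0.4864,0,0],[0,0,-1.195,-0.4425,0.4864,0,0],[0,0,-1.195,-0.4425,0.4864,0,0],[0,0,-1.195,-0.4425,0.4864,0,0],[0,0,-1.195,-0.4425,0.4864,0,0],[0,0,-1.195,-0.4425,0.4864,0,0],[0,0,-1.195,-0.4425,0.4864,0,0],[0,0,-1.195,-0.4425,0.4864,0,0],[0,0,-1.195,-0.4425,0.4864,0,0]]'
python3 -c "
from h import *
go(w=[.48,-.03,.29])"
```

```text
clock: 1.1
tool_pos: [0.4189, -0.1735, 0.2923]
orientation: [-180.0, 0.0, -92.0]
force: [0.7, -0.8, -0.4]
opening: 0.0135
rot [-0.0004  0.0001  0.0009] shift [-0.1456 -0.0559  0.0023] world [ 0.48 -0.03  0.29]
```

```bash
python3 -m creep '[[0,0,0,-0.14,-0.05,0,0],[0,0,0,-0.14,-0.05,0,0],[0,0,0,-0.14,-0.05,0,0],[0,0,0,-0.14,-0.05,0,0],[0,0,0,-0.14,-0.05,0,0]]'
python3 - <<'E'
from h import *
print(ctrl.camera_model("wrist"))
print(ctrl.get_obs()['tool_pos'],ctrl.get_obs()['opening'])
a=ctrl.snapshot("wrist");cv2.imwrite('pics/w1.png',a)
p=np.load('tray.npy')
E
```

```text
clock: 1.52
tool_pos: [0.4754, -0.0338, 0.2919]
orientation: [-180.0, 0.0, -91.8]
force: [0.4, -0.0, 0.4]
opening: 0.0003
{'K': array([[371.64829954,   0.        , 320.549588  ],
       [  0.        , 371.64829954, 241.97998496],
       [  0.        ,   0.        ,   1.        ]]), 'rvec': array([-0.05126574, -3.10618021, -0.43132237]), 'tvec': array([ 0.47594708, -0.01711503,  0.39429422])}
[ 0.47537501 -0.0338338   0.29192846] 0.00031940899750215404
```

View pics/w1.png

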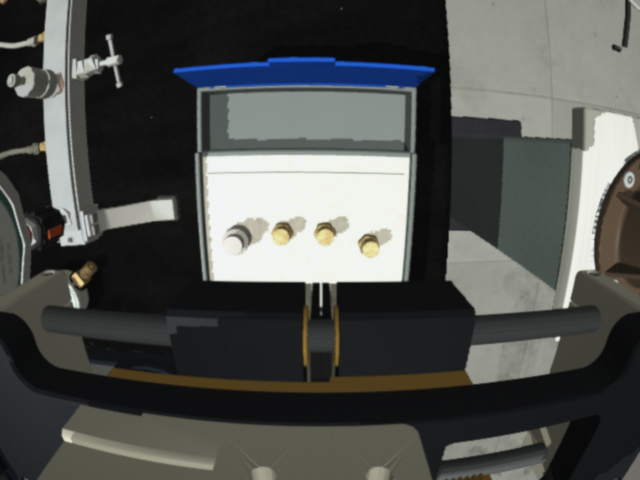

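Run:
```python
from h import *
p=np.load('tray.npy')
a=cv2.imread('pics/w1.png')[140:290,190:430];cv2.imwrite('pics/w1c.png',cv2.resize(a,None,fx=3.3,fy=3.3,interpolation=cv2.INTER_CUBIC))
for n,px,z in[("lipfar",(203,153),.034),("lipnear",(411,153),.034),("fit",(235,245),.064),("p1",(283,231),.056),("p2",(325,231),.056),("p3",(370,246),.056)]:
    w=ray("wrist",px,z);print(n,w.round(4),(inv(p,w)*1000).round(1))
```

```text
lipfar [ 0.5852 -0.1022  0.034 ] [ 95.9 -52.6]
lipnear [ 0.3858 -0.0943  0.034 ] [-103.7  -52. ]
fit [ 0.5527 -0.0174  0.064 ] [60.4 30.9]
p1 [ 0.5085 -0.027   0.056 ] [16.5 19.7]
p2 [ 0.4702 -0.0257  0.056 ] [-21.8  19.7]
p3 [ 0.4289 -0.01    0.056 ] [-63.6  33.8]
```

View pics/w1c.png

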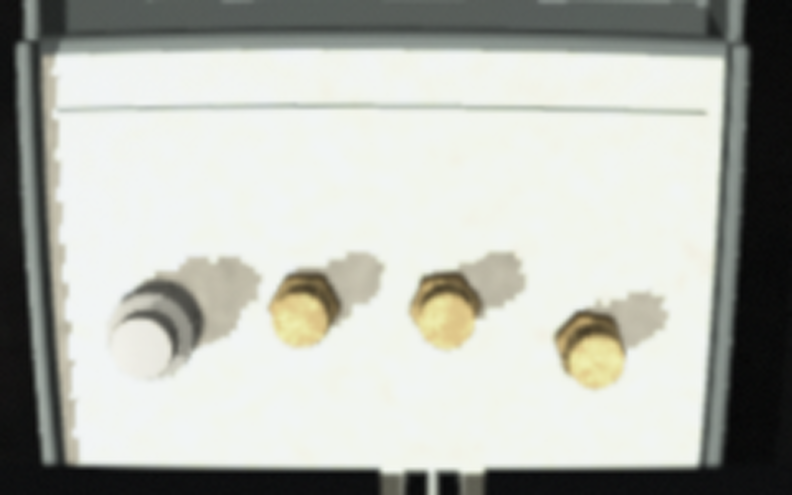

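Run:
```python
from h import *
for x in(.0135,-.0218,-.0636): go(tray=(x,.070),z=.039)
```

```text
rot [ 0.0007 -0.0001  0.004 ] shift [-0.0598 -0.0311  0.1867] world [0.5073 0.0234 0.105 ]
rot [ 0.0007 -0.0001  0.004 ] shift [-0.0599  0.0042  0.1868] world [0.472  0.0247 0.105 ]
rot [ 0.0007 -0.0001  0.004 ] shift [-0.0601  0.046   0.1868] world [0.4302 0.0262 0.105 ]
```

```bash
python3 -m creep '[[0,0,0.004,-0.03,-0.0155,0,0],[0,0,0.004,-0.06,-0.031,0.02,0],[0,0,0.004,-0.06,-0.031,0.06,0],[0,0,0.004,-0.06,-0.031,0.1,0],[0,0,0.004,-0.06,-0.031,0.13,0],[0,0,0.004,-0.06,-0.031,0.155,0],[0,0,0.004,-0.06,-0.031,0.165,0],[0,0,0.004,-0.06,-0.031,0.165,0],[0,0,0.004,-0.06,-0.031,0.165,0]]'
python3 - <<'E'
from h import *
go(tray=(.0135,.070),z=.039)
a=ctrl.snapshot("wrist");cv2.imwrite('pics/w2.png',a)
E
```

```text
clock: 2.32
tool_pos: [0.5073, 0.0209, 0.1277]
orientation: [180.0, -0.0, -92.3]
force: [0.0, 0.8, 0.7]
opening: 0.0001
rot [ 0.0002 -0.0005 -0.0039] shift [-0.0025  0.0002  0.0227] world [0.5073 0.0234 0.105 ]
```

View pics/w2.png

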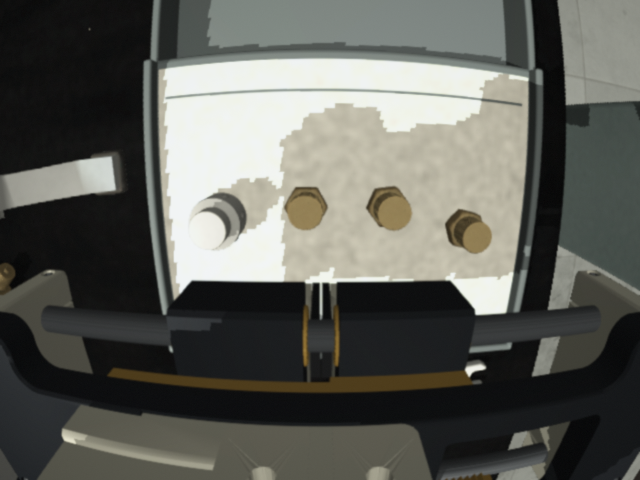

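Run:
```python
from h import *
p=np.load('tray.npy')
im=cv2.imread('pics/w2.png')
a=im[170:390,200:500];cv2.imwrite('pics/w2c.png',cv2.resize(a,None,fx=2.66,fy=2.66,interpolation=cv2.INTER_CUBIC))
for n,px,z in[("fit",(209,231),.064),("p1",(306,212),.056),("p2",(391,212),.056),("p3",(476,236),.056),("tipL",(306,270),.062),("tipR",(337,270),.062)]:
    w=ray("wrist",px,z);print(n,w.round(4),(inv(p,w)*1000).round(1))
```

```text
fit [ 0.5562 -0.0143  0.064 ] [63.8 34.1]
p1 [ 0.5125 -0.0192  0.056 ] [20.3 27.6]
p2 [ 0.4737 -0.0178  0.056 ] [-18.5  27.6]
p3 [ 0.4307 -0.0049  0.056 ] [-62.  39.]
tipL [0.5136 0.0064 0.062 ] [20.4 53.3]
tipR [0.4995 0.007  0.062 ] [ 6.3 53.3]
```

View pics/w2c.png

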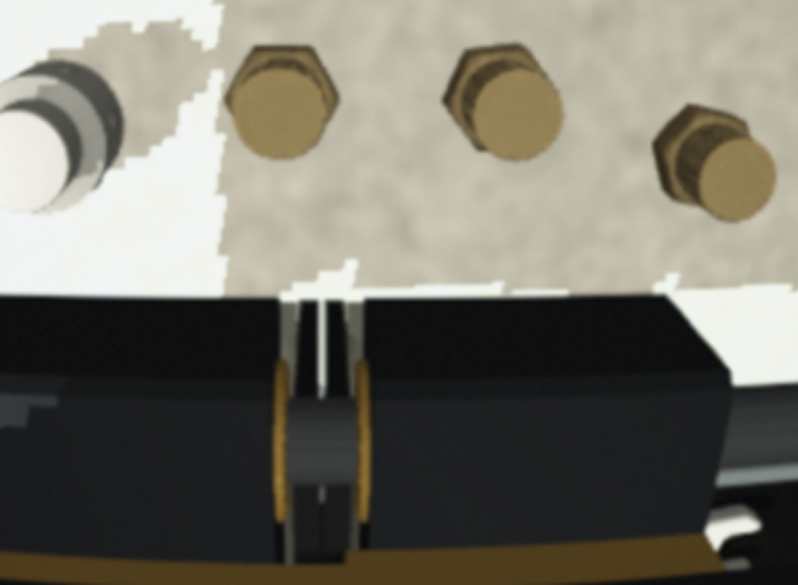

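```bash
python3 -m creep '[[0,0,-0.003,-0.002,-0.007,0.01,0],[0,0,-0.003,-0.002,-0.007,0.022,0],[0,0,-0.003,0.003,-0.007,0.0225,0],[0,0,-0.003,0.010,-0.007,0.0225,0],[0,0,-0.003,0.018,-0.007,0.0225,0],[0,0,-0.003,0.026,-0.007,0.0225,0],[0,0,-0.003,0.034,-0.007,0.0225,0],[0,0,-0.003,0.042,-0.007,0.0225,0],[0,0,-0.003,0.050,-0.007,0.0225,0],[0,0,-0.003,0.058,-0.007,0.0225,0],[0,0,-0.003,0.064,-0.007,0.0225,0],[0,0,-0.003,0.066,-0.007,0.0225,0]]'
python3 - <<'E'
from h import *
go(tray=(.0205,-.045),z=.039)
a=ctrl.snapshot("wrist");cv2.imwrite('pics/w3.png',a)
cv2.imwrite('pics/w3c.png',cv2.resize(a[40:320,120:560],None,fx=1.8,fy=1.8))
E
```

```text
clock: 3.37
tool_pos: [0.5112, -0.0458, 0.1046]
orientation: [180.0, -0.0, -92.2]
force: [-0.6, 0.5, 0.8]
opening: 0.0009
rot [ 0.0002 -0.     -0.0015] shift [ 0.046  -0.0006 -0.0004] world [ 0.5101 -0.0918  0.105 ]
```

View pics/w3c.png

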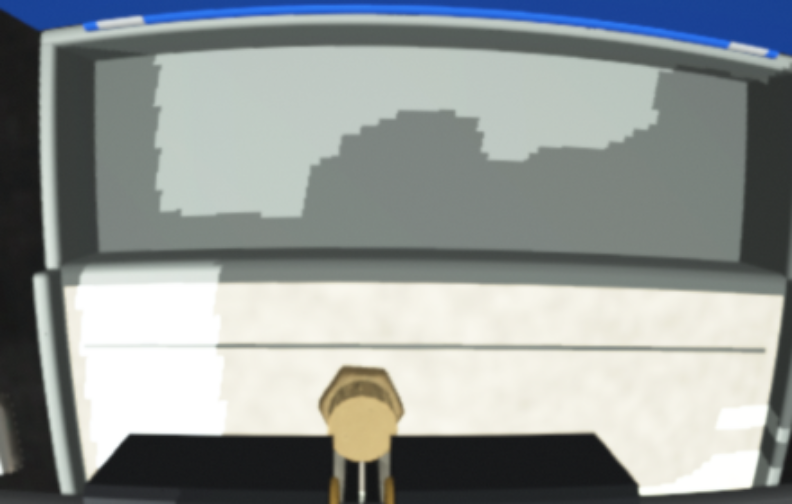

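```bash
python3 -m creep '[[0,0,0,0.007,0,0,0],[0,0,0,0.014,0,0,0],[0,0,0,0.021,0,0,0],[0,0,0,0.028,0,0,0],[0,0,0,0.034,0,0,0],[0,0,0,0.039,0,0,0],[0,0,0,0.044,0,0,0],[0,0,0,0.049,0,0,0],[0,0,0,0.053,0,0,0],[0,0,0,0.056,0,0,0],[0,0,0,0.056,0,0,0]]'
python3 - <<'E'
from h import *
go(tray=(-.0205,.070),z=.039)
a=ctrl.snapshot("wrist");cv2.imwrite('pics/w4.png',a)
E
```

```text
clock: 4.33
tool_pos: [0.5092, -0.1013, 0.1046]
orientation: [180.0, -0.0, -92.1]
force: [0.6, 0.2, 0.5]
opening: 0.0006
rot [ 0.0002 -0.     -0.0011] shift [-0.1245  0.0406 -0.0004] world [0.4733 0.0246 0.105 ]
```

View pics/w4.png

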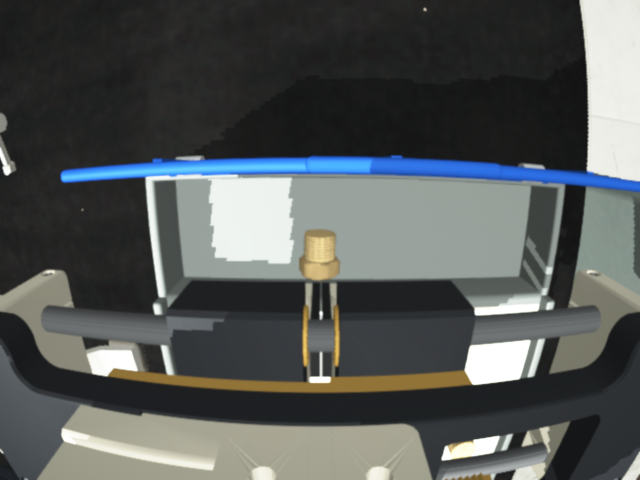

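```bash
python3 -m creep '[[0,0,0,0,0,-0.03,0],[0,0,0,-0.01,0.005,-0.05,0],[0,0,0,-0.045,0.02,-0.05,0],[0,0,0,-0.08,0.035,-0.05,0],[0,0,0,-0.11,0.04,-0.05,0],[0,0,0,-0.1245,0.0405,-0.05,0],[0,0,0,-0.1245,0.0405,-0.05,0],[0,0,0,-0.1245,0.0405,-0.05,0]]'
python3 - <<'E'
from h import *
go(tray=(-.0205,.070),z=.039)
a=ctrl.snapshot("wrist");cv2.imwrite('pics/w5.png',a)
E
```

```text
clock: 5.05
tool_pos: [0.4734, 0.0261, 0.1549]
orientation: [-180.0, 0.0, -92.0]
force: [0.1, -0.5, 0.3]
opening: 0.0003
rot [-0.0003  0.0002  0.0019] shift [0.0015 0.0001 0.0499] world [0.4733 0.0246 0.105 ]
```

View pics/w5.png

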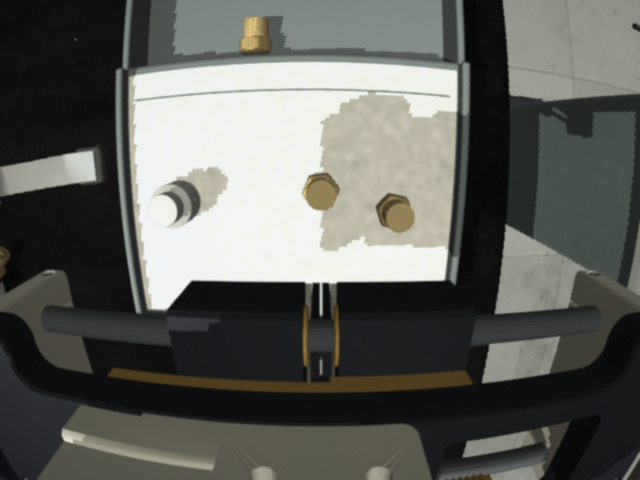

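```bash
python3 -m creep '[[0,0,0.002,0,0,0.03,0],[0,0,0.002,0,0,0.047,0],[0,0,0.002,0.005,0,0.05,0],[0,0,0.002,0.012,0,0.05,0],[0,0,0.002,0.020,0,0.05,0],[0,0,0.002,0.028,0,0.05,0],[0,0,0.002,0.036,0,0.05,0],[0,0,0.002,0.044,0,0.05,0],[0,0,0.002,0.052,0,0.05,0],[0,0,0.002,0.060,0,0.05,0],[0,0,0.002,0.068,0,0.05,0],[0,0,0.002,0.074,0,0.05,0]]'
python3 - <<'E'
from h import *
go(tray=(-.0205,-.055),z=.039)
a=ctrl.snapshot("wrist");cv2.imwrite('pics/w6.png',a)
E
```

```text
clock: 6.1
tool_pos: [0.4707, -0.0497, 0.1048]
orientation: [-180.0, 0.0, -92.3]
force: [-0.0, 0.6, 0.8]
opening: 0.0007
rot [-0.0002  0.0001 -0.0029] shift [ 0.0506 -0.     -0.0002] world [ 0.4688 -0.1003  0.105 ]
```

View pics/w6.png

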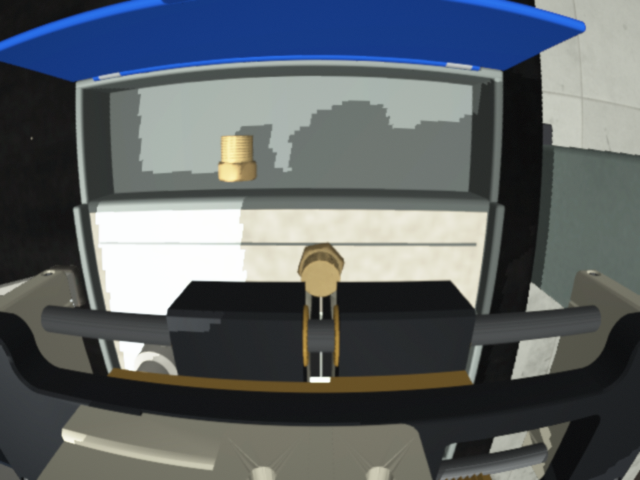

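Plug 2 is centred on the fingers (321,270); plug 1 lies in the trough. Continuing.

```bash
python3 -m creep '[[0,0,-0.002,0.007,0,0,0],[0,0,-0.002,0.014,0,0,0],[0,0,-0.002,0.021,0,0,0],[0,0,-0.002,0.028,0,0,0],[0,0,-0.002,0.034,0,0,0],[0,0,-0.002,0.039,0,0,0],[0,0,-0.002,0.044,0,0,0],[0,0,-0.002,0.048,0,0,0],[0,0,-0.002,0.051,0,0,0],[0,0,-0.002,0.051,0,0,0],[0,0,-0.002,0.051,0,0,0]]'
python3 - <<'E'
from h import *
go(tray=(-.0625,.075),z=.039)
a=ctrl.snapshot("wrist");cv2.imwrite('pics/w7.png',a)
E
```

```text
clock: 7.07
tool_pos: [0.4687, -0.0999, 0.1046]
orientation: [180.0, -0.0, -92.1]
force: [0.3, 0.6, -0.7]
opening: 0.0001
rot [ 0.0001 -0.     -0.0009] shift [-0.1296  0.0421 -0.0004] world [0.4315 0.0311 0.105 ]
```

View pics/w7.png

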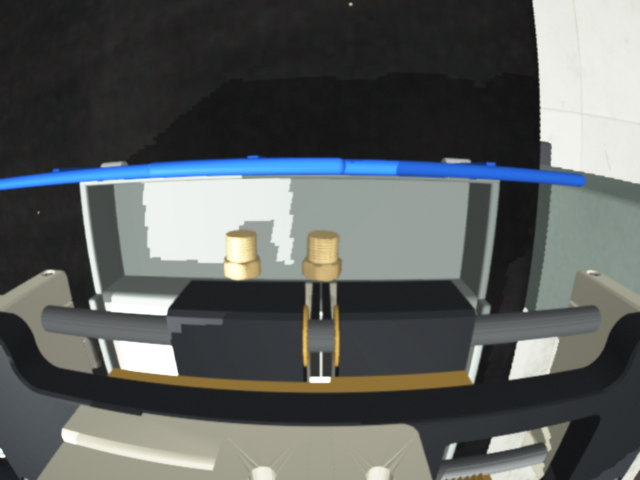

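```bash
python3 -m creep '[[0,0,0,0,0,-0.03,0],[0,0,0,-0.01,0.005,-0.05,0],[0,0,0,-0.045,0.02,-0.05,0],[0,0,0,-0.08,0.035,-0.05,0],[0,0,0,-0.11,0.042,-0.05,0],[0,0,0,-0.1295,0.042,-0.05,0],[0,0,0,-0.1295,0.042,-0.05,0],[0,0,0,-0.1295,0.042,-0.05,0]]'
python3 - <<'E'
from h import *
go(tray=(-.0625,.075),z=.039)
a=ctrl.snapshot("wrist");cv2.imwrite('pics/w8.png',a)
E
```

```text
clock: 7.78
tool_pos: [0.4315, 0.0324, 0.1549]
orientation: [-180.0, 0.0, -92.0]
force: [-0.1, -0.6, 0.5]
opening: 0.0007
rot [-0.0005  0.0003  0.0024] shift [0.0012 0.     0.0499] world [0.4315 0.0311 0.105 ]
```

View pics/w8.png

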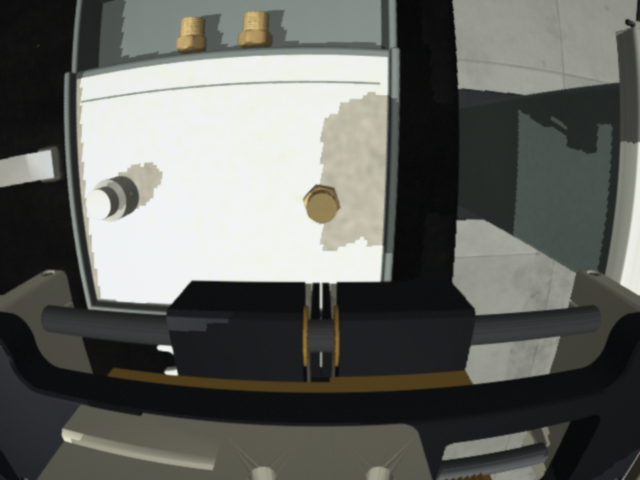

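```bash
python3 -m creep '[[0,0,0.002,0,0,0.03,0],[0,0,0.002,0,0,0.047,0],[0,0,0.002,0.005,0,0.05,0],[0,0,0.002,0.012,0,0.05,0],[0,0,0.002,0.020,0,0.05,0],[0,0,0.002,0.028,0,0.05,0],[0,0,0.002,0.036,0,0.05,0],[0,0,0.002,0.044,0,0.05,0],[0,0,0.002,0.052,0,0.05,0],[0,0,0.002,0.060,0,0.05,0],[0,0,0.002,0.068,0,0.05,0],[0,0,0.002,0.074,0,0.05,0]]'
python3 - <<'E'
from h import *
go(tray=(-.0625,-.055),z=.039)
a=ctrl.snapshot("wrist");cv2.imwrite('pics/w9.png',a)
E
```

```text
clock: 8.83
tool_pos: [0.4288, -0.0437, 0.1048]
orientation: [-180.0, 0.0, -92.3]
force: [-0.3, 0.4, 0.5]
opening: 0.0006
rot [-0.0002  0.0001 -0.0029] shift [ 0.0552 -0.0002 -0.0002] world [ 0.4268 -0.0988  0.105 ]
```

View pics/w9.png

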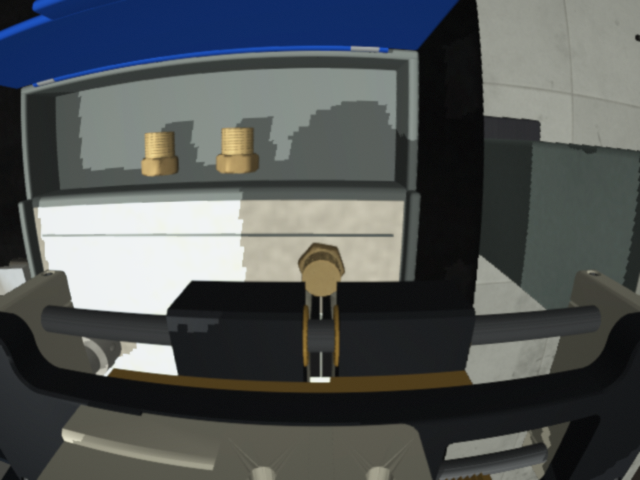

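```bash
python3 -m creep '[[0,0,-0.002,0.007,0,0,0],[0,0,-0.002,0.014,0,0,0],[0,0,-0.002,0.021,0,0,0],[0,0,-0.002,0.028,0,0,0],[0,0,-0.002,0.034,0,0,0],[0,0,-0.002,0.039,0,0,0],[0,0,-0.002,0.044,0,0,0],[0,0,-0.002,0.049,0,0,0],[0,0,-0.002,0.054,0,0,0],[0,0,-0.002,0.056,0,0,0],[0,0,-0.002,0.056,0,0,0]]'
python3 -m creep '[[0,0,0,-0.005,0,-0.03,0],[0,0,0,-0.02,0,-0.065,0],[0,0,0,-0.05,-0.015,-0.1,0],[0,0,0,-0.06,-0.04,-0.13,0],[0,0,0,-0.06,-0.06,-0.15,0],[0,0,0,-0.06,-0.06,-0.15,0],[0,0,0,-0.06,-0.06,-0.15,0]]'
python3 - <<'E'
from h import *
print(ctrl.get_obs()['tool_pos'])
a=ctrl.snapshot("wrist");cv2.imwrite('pics/w10.png',a)
a=ctrl.snapshot("scene")[150:340,190:430];cv2.imwrite('pics/s10.png',cv2.resize(a,None,fx=3,fy=3,interpolation=cv2.INTER_CUBIC))
E
```

```text
clock: 9.8
tool_pos: [0.4266, -0.0992, 0.1046]
orientation: [180.0, -0.0, -92.2]
force: [-0.2, -0.6, 0.2]
opening: 0.0004
clock: 10.38
tool_pos: [0.4901, -0.0403, 0.2558]
orientation: [-179.9, 0.1, -92.1]
force: [-0.5, -0.3, -1.1]
opening: 0.0003
[ 0.49013492 -0.04028378  0.25576278]
```

View pics/w10.png

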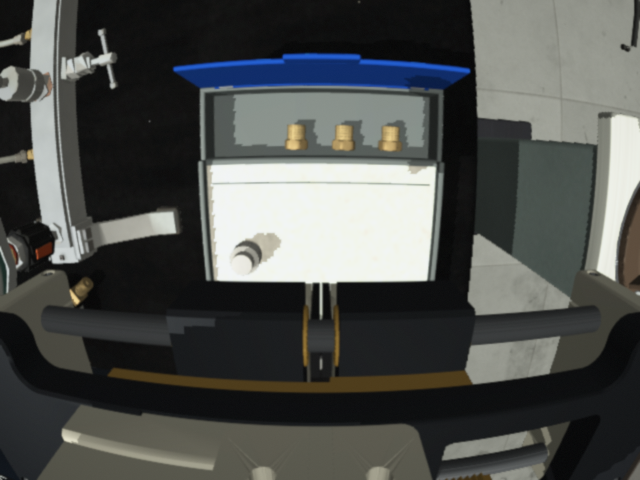

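View pics/s10.png

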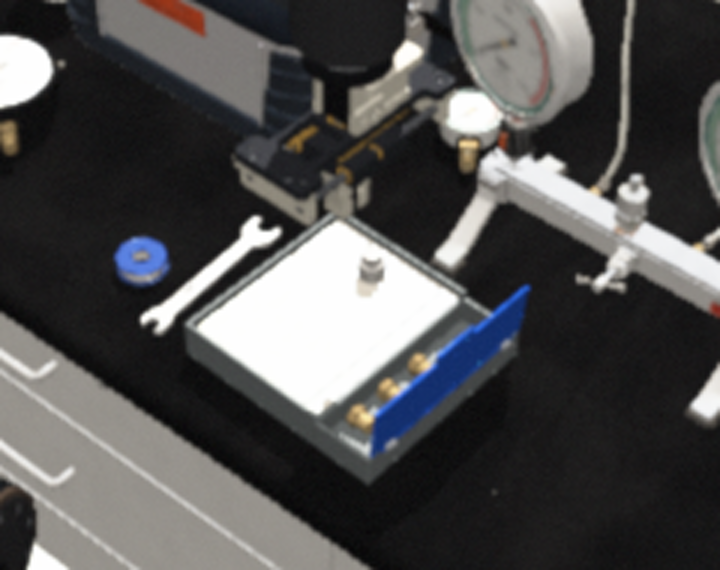

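Run:
```python
from h import *
p=np.load('tray.npy')
m=ctrl.camera_model("wrist")
from scipy.optimize import minimize_scalar
def wp(P):
    R=cv2.Rodrigues(m["rvec"])[0];K=m["K"];v=R@P+m["tvec"];r=np.hypot(v[0],v[1]);t=np.arctan2(r,v[2])
    return K[0,0]*t*v[:2]/r+K[:2,2]
for th in (1.65,1.7,1.75,1.8,1.85,1.9):
    q=[0,-.115+.074*np.cos(th)-.002*np.sin(th),.0365+.074*np.sin(th)]
    print(th,wp(T(p,q)[0]).round(1),np.round(q,4))
go(tray=(-.002,-.165),z=.16)
for th,r in[(100,44),(85,44),(70,46),(58,48),(46,50),(34,51),(23,52),(13,52),(5,52),(0,52)]:
    t=np.radians(th);print(th,(-.115+r/1e3*np.cos(t)-.002*np.sin(t)-.0095).round(4),(.0365+r/1e3*np.sin(t)+.002*np.cos(t)).round(4))
```

```text
1.65 [313.5  54.5] [ 0.     -0.1228  0.1103]
1.7 [313.5  49.2] [ 0.     -0.1265  0.1099]
1.75 [313.5  44. ] [ 0.     -0.1302  0.1093]
1.8 [313.5  39.1] [ 0.     -0.1338  0.1086]
1.85 [313.5  34.3] [ 0.     -0.1373  0.1076]
1.9 [313.5  29.8] [ 0.     -0.1408  0.1065]
rot [ 0.0017 -0.     -0.0009] shift [ 0.17   -0.0017  0.0278] world [ 0.4832 -0.2109  0.226 ]
100 -0.1341 0.0795
85 -0.1227 0.0805
70 -0.1106 0.0804
58 -0.1008 0.0783
46 -0.0912 0.0739
34 -0.0833 0.0667
23 -0.0774 0.0587
13 -0.0743 0.0501
5 -0.0729 0.043
0 -0.0725 0.0385
```

```bash
python3 -m creep '[[0,0,0,0.035,0,0,0],[0,0,0,0.075,0.001,0,0],[0,0,0,0.115,0.001,0,0],[0,0,0,0.15,0.001,0.01,0],[0,0,0,0.17,0.001,0.03,0],[0,0,0,0.17,0.001,0.06,0],[0,0,0,0.17,0.001,0.09,0],[0,0,0,0.17,0.001,0.105,0],[0,0,0,0.17,0.001,0.107,0],[0,0,0,0.17,0.001,0.107,0],[0,0,0,0.17,0.001,0.107,0]]'
python3 - <<'E'
from h import *
go(tray=(-.005,-.134),z=.0795)
a=ctrl.snapshot("wrist");cv2.imwrite('pics/w11.png',a)
a=ctrl.snapshot("scene")[150:340,190:430];cv2.imwrite('pics/s11.png',cv2.resize(a,None,fx=3,fy=3,interpolation=cv2.INTER_CUBIC))
E
```

```text
clock: 11.4
tool_pos: [0.4816, -0.2109, 0.1482]
orientation: [180.0, -0.0, -92.1]
force: [0.8, -0.4, 0.9]
opening: 0.0003
rot [ 0.     -0.0003 -0.0002] shift [-0.031   0.0014  0.0027] world [ 0.4814 -0.1798  0.1455]
```

View pics/s11.png

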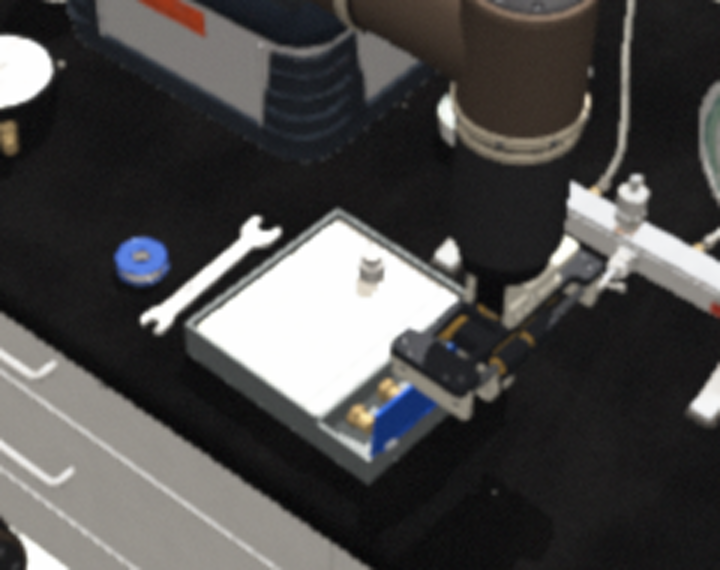

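```bash
python3 -m creep '[[0,0,0,-0.015,0.001,0.0025,0],[0,0,0,-0.025,0.001,0.0025,0],[0,0,0,-0.031,0.001,0.0025,0],[0,0,0,-0.037,0.001,0.002,0],[0,0,0,-0.042,0.001,0.0017,0],[0,0,0,-0.048,0.001,0.0017,0],[0,0,0,-0.054,0.001,0.0018,0],[0,0,0,-0.059,0.001,0.0028,0],[0,0,0,-0.064,0.001,0.004,0],[0,0,0,-0.069,0.001,0.006,0],[0,0,0,-0.074,0.001,0.0083,0],[0,0,0,-0.074,0.001,0.0083,0]]'
python3 - <<'E'
from h import *
go(tray=(-.005,-.0725),z=.0385)
a=ctrl.snapshot("wrist");cv2.imwrite('pics/w12.png',a)
E
```

```text
clock: 12.5
tool_pos: [0.4831, -0.1361, 0.1388]
orientation: [180.0, 0.0, -92.1]
force: [-0.8, 0.3, -0.2]
opening: 0.0001
rot [ 0.0006  0.0001 -0.0002] shift [-0.0177  0.0001  0.0343] world [ 0.4836 -0.1184  0.1045]
```

View pics/w12.png

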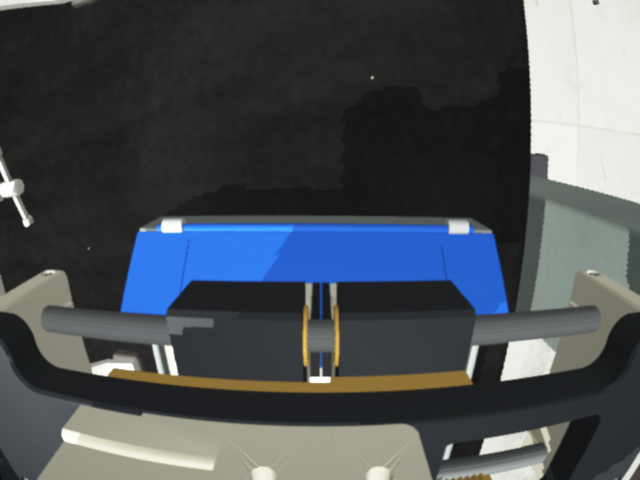

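```bash
python3 -m creep '[[0,0,0,-0.004,0,0.003,0],[0,0,0,-0.008,0,0.0065,0],[0,0,0,-0.011,0,0.0105,0],[0,0,0,-0.0135,0,0.0145,0],[0,0,0,-0.015,0,0.0185,0],[0,0,0,-0.016,0,0.0225,0],[0,0,0,-0.017,0,0.0265,0],[0,0,0,-0.0175,0,0.03,0],[0,0,0,-0.0178,0,0.033,0],[0,0,0,-0.018,0,0.0345,0],[0,0,0,-0.018,0,0.035,0],[0,0,0,-0.018,0,0.035,0]]'
python3 - <<'E'
from h import *
go(tray=(-.005,-.0725),z=.0385)
a=ctrl.snapshot("wrist");cv2.imwrite('pics/w13.png',a)
E
```

```text
clock: 13.55
tool_pos: [0.4838, -0.1189, 0.1044]
orientation: [180.0, -0.0, -92.1]
force: [-0.5, 0.1, 1.2]
opening: 0.0002
rot [ 0.0003 -0.0001 -0.0006] shift [-0.0005  0.0002 -0.0001] world [ 0.4836 -0.1184  0.1045]
```

View pics/w13.png

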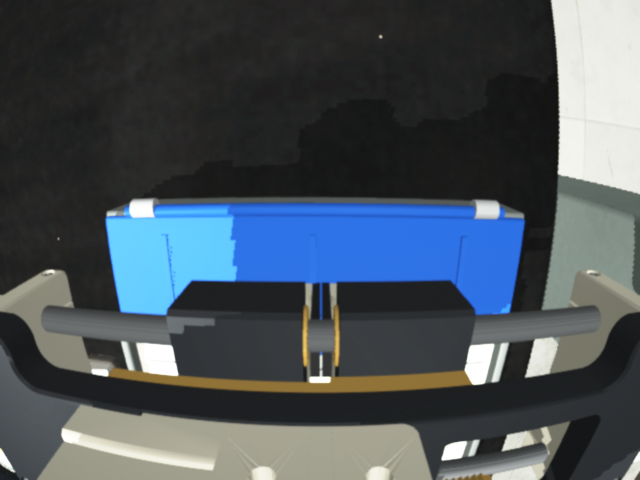

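Tip is at the shut height but no clear stop yet; press gently a few mm until the force rises.

```bash
python3 -m creep '[[0,0,0,0,0,0.001,0],[0,0,0,0,0,0.001,0],[0,0,0,0,0,0.001,0]]'; python3 -c "
from plant import ctrl;o=ctrl.get_obs();print(o['tool_pos'],o['force'])"
```

```text
clock: 13.85
tool_pos: [0.4839, -0.1189, 0.1042]
orientation: [-180.0, -0.0, -92.1]
force: [-3.6, 2.4, 13.3]
opening: 0.0004
[ 0.48386851 -0.11889221  0.10423733] [-3.60037827  2.38379418 13.27717004]
```

```bash
python3 -m creep '[[0,0,0,0,0,0.0006,0],[0,0,0,0,0,0.0006,0],[0,0,0,0,0,0.0006,0]]'; python3 -m creep '[[0,0,0,0,0,-0.01,0],[0,0,0,0,0,-0.04,0],[0,0,0,-0.02,0,-0.08,0],[0,0,0,-0.05,0,-0.12,0],[0,0,0,-0.09,0,-0.15,0],[0,0,0,-0.09,0,-0.16,0],[0,0,0,-0.09,0,-0.16,0],[0,0,0,-0.09,0,-0.16,0]]'
python3 - <<'E'
from h import *
a=ctrl.snapshot("wrist");cv2.imwrite('pics/w14.png',a)
a=ctrl.snapshot("scene")[190:330,210:390];cv2.imwrite('pics/s14.png',cv2.resize(a,None,fx=4,fy=4,interpolation=cv2.INTER_CUBIC))
p=np.load('tray.npy')
for th in(0,.05,.1):
    q=[[x,-.115+.064*np.cos(th)-.002*np.sin(th),.0365+.064*np.sin(th)+.002*np.cos(th)] for x in(.1,-.108)]
    print(th,((proj("scene",T(p,q))-[210,190])*4).round(0).tolist())
E
```

```text
clock: 14.1
tool_pos: [0.4839, -0.1189, 0.1041]
orientation: [-180.0, -0.0, -92.1]
force: [-7.3, 2.8, 19.2]
opening: 0.0005
clock: 14.77
tool_pos: [0.4878, -0.0279, 0.2641]
orientation: [-179.8, 0.1, -92.0]
force: [-0.7, 0.1, 0.1]
opening: 0.0006
0 [[537.0, 233.0], [338.0, 401.0]]
0.05 [[538.0, 230.0], [338.0, 398.0]]
0.1 [[538.0, 227.0], [338.0, 395.0]]
```

View pics/w14.png

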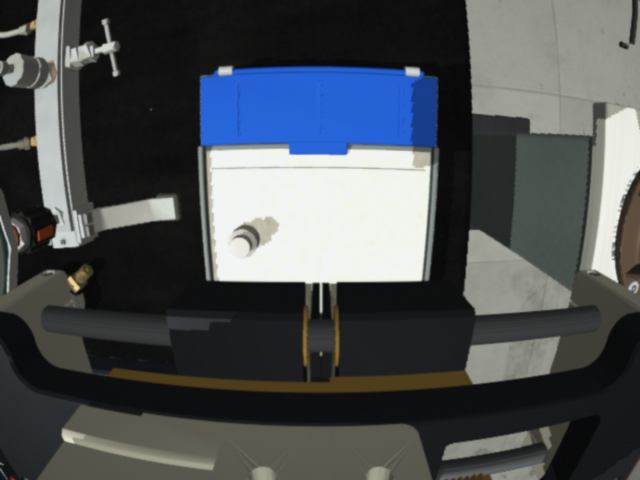

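View pics/s14.png

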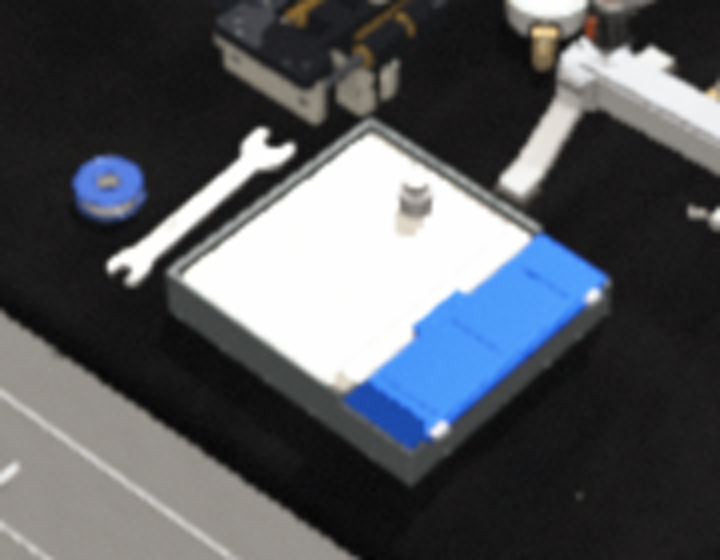

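Run:
```python
from h import *
p=np.load('tray.npy');print((inv(p,ray("wrist",(241,245),.064))*1000).round(1),ctrl.get_obs()['force'])
print(ctrl.close_job())
```

```text
[60.  28.6] [-0.40867033  0.12353425 -0.78603894]
the job is handed in; nothing more can be done
None
```

I swept the three brass plugs over the lip one at a time with the closed fingers, then pushed the blue cover over and pressed it shut. I handed the job in at about 15 s.

- **Plugs:** the last pictures before closing showed all three lying in the trough.
- **Cover:** it stopped under about 19 N of pressing with the fingertips at about 38 mm, against 38.5 mm expected when shut. It looks flat over the trough in both final views, though the pictures cannot rule out a gap of a few hundredths of a radian.
- **Steel fitting:** it is still standing. My last reading put it at tray (60, 29) mm. Earlier readings ranged from (60, 31) to (65, 34) mm, which I put down to picking the pixel by eye. The fingers did not come near it.
- **Other things:** the spanner and the tape reel look unmoved in the final pictures. The gauge, oil bottle, calculator and pen were not in my final close-ups. The only pass over the right side was at travel height at the start, with no contact force felt then.
- **Disagreement in the measurements:** the overview cameras and the wrist camera put the tray's x about 3–5 mm apart. I followed the wrist camera for the sweeps and the cover.

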